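Clamp a filter cassette in its cam holder

TASK

Stand the white filter cassette upright in the open slot of the steel holder, between the fixed back plate and the sliding pressure plate, and let go of it. Then swing the cam lever until the gap is taken up and the cassette sits flush and snug against the back plate: go on a little way past the first bite, about as far as a firm extra push, but do not run the lever on, because too much squeeze crushes the cassette. Let go of the lever and leave the glassware on the bench alone.

Things in the scene. Friction and masses are not known exactly. Their poses are not given: they have to be found in the camera images.
- cassette: Filter cassette: white plastic slab with grey bands on its two narrow ends, 120 mm long (own x), 30 mm thick (own y), 110 mm tall (own z), 0.3 to 0.6 kg; starts standing free on the bench. Origin at the centre of its underside. The same either way round.
- holder: Fixed steel base plate, 150 mm (own x) by 210 mm (own y from -125 to +85), 12 mm thick; origin on its underside at bench level. Along its +y it carries: cam and lever, sliding carriage, sprung pressure plate (100 mm wide) and fixed back plate, both plates rising to 65 mm above the bench. With the lever open the slot between them is 37 to 50 mm wide: it differs each time and is not reported.
- fence: The holder's fixed aluminium back plate: 110 mm wide, 15 mm thick, 53 mm tall, on the base plate. Origin at the bottom middle of its pressing face (towards the pressure plate); axes as the holder's, so the slot is on its -y side. A good clamp presses the cassette on it with 12 to 40 N; over 65 N crushes the cassette.
- slot (a point): Point on top of the base plate (12 mm above the bench) where the middle of the cassette's underside goes: 19 mm in front of the back plate's face, so that a cassette put there stands 4 mm clear of the back plate; the pressure plate will slide it home. Axes as the holder's: the cassette's x goes along this x, either way round.
- knob (a point): Centre of the upright black grip post at the lever's end: 24 mm diameter, 64 to 114 mm above the bench (this point at 89), 120 mm from the pivot, free all round above the 22 mm wide lever bar. Swinging it takes an even 10 N of drag either way; squeezing the cassette adds about 1.1 N per mm of squeeze. Stop 2 to 5.5 N above the free drag; 9 N above crushes.
- pivot (a point): Point on the vertical axis of cam and lever, 64 mm above the bench; axes as the holder's. The cam moves the pressure plate 17 mm per rad; the plate is sprung, 8 N per mm. Post forces are turning moment about this axis over 0.12 m while moving: a gripper clamped on the post and turned with it feels part of it as twist, a pause reads some 2 N lower, and sliding the cassette home adds under 1 N.
- lever (a joint): Lever angle, rad. 0 is fully open, the lever pointing along the holder's -x; it grows counter-clockwise seen from above (towards the holder's -y) to a stop at 1.7. Starts at 0 to 0.15. The bite comes somewhere from 0.6 to 1.2; a good clamp is 0.1 to 0.28 rad past it, 0.45 past crushes. It stays where it is left and may be turned back if overdone.
- media_bottle: Bystander: amber closed bottle, 72 mm diameter, 160 mm tall, standing beyond the holder. Origin at the centre of its underside.
- flask: Bystander: conical glass flask, 94 mm across the foot, 133 mm tall, beyond the holder. Origin at the centre of its underside.
- beaker: Bystander: glass beaker, 72 mm across, 90 mm tall, beyond the holder. Origin at the centre of its underside.

How it is judged:
On the way:
1. the cassette stands upright in the slot, let go, with the lever not yet swung (horizontal distance between cassette and slot below 0.03 m and height (world z) of cassette between 0.008 and 0.018 m and angle between cassette's own z axis and vertical below 0.15 rad and contact force between the fingers and cassette below 0.1 N and value of joint lever below 0.4 rad), for 0.2 s.
At the end, for the whole second after the job is handed in: The cassette stands on the holder's base plate, within 30 mm of the slot point, upright and flush with the back plate (within 0.06 rad), pressed against the back plate with 12 to 40 N, and lever and cassette are at rest (contact force between cassette and fence between 12 and 40 N and horizontal distance between cassette and slot below 0.03 m and height (world z) of cassette between 0.008 and 0.018 m and angle between cassette's own z axis and vertical below 0.06 rad and angle between the y axis of cassette and the y axis of fence, either way round below 0.06 rad and linear speed of cassette below 0.01 m/s and velocity of joint lever between -0.05 and 0.05 rad/s); the robot touches nothing.
It fails at once if the cassette is crushed: pressed on the back plate with more than 65 N (contact force between cassette and fence above 65 N).
It fails at once if the bottle, flask or beaker is shifted by more than 30 mm or knocked over (distance of any of media_bottle, flask, beaker from where it was at the start of the episode above 0.03 m or angle between any of media_bottle, flask, beaker's own z axis and vertical above 0.5 rad).
It also fails if it takes over 72 s, if anything falls off the work surface, if the arm or the gripper's body presses on something with over 40 N, if the wrist force passes 120 N, or if a joint passes its speed limit or range.

ROBOT

A 6-joint arm with a two-finger parallel gripper is mounted at the origin on the work surface. World frame = base frame: x ahead of the robot, y to its left, z up, the work surface at z = 0. Lengths are in m, angles in rad, forces in N, time in s.
With the tool pointing down it reaches from about 0.4 to 0.825 m from the base axis. Payload 7 kg.
Tool frame: the origin (TCP) lies midway between the tips of the shut fingers; the grasp point (between the pads) lies hold_point_z behind it (hold_point_z is the distance from the TCP to the grasp point, in m); z points along the fingers, y is the direction in which the jaws open and shut (so a half turn about z gives the same grasp; the last joint's range is limited). The gripper opens to 88 mm and grips with 3 to 60 N. Pads are 19 mm wide; open, the fingers measure 130 mm over their backs; the gripper's body (78 mm by 193 mm) begins 47 mm behind the grasp point.
Start: joints at [1.63, 0.359, 0.012, 0, -1.224, -0.288], TCP at [0.153, 0.657, 0.227] pointing down, gripper open.
Joint ranges: [-3.07, 3.07], [-1.43, 2.12], [-1.02, 1.25], [-3.03, 1.67], [-3.05, -0], [-3.03, 3.03]. Speed limits (rad/s): [2.39, 2.39, 3.01, 3.14, 3.14, 3.14].

INTERFACE

Orientations are given as [roll, pitch, yaw] about the fixed x, y, z axes, in that order (R = Rz(yaw) Ry(pitch) Rx(roll)).
In Python, from station import * gives the robot as it stands. The module is installed in compiled form; this text tells all that it offers.
- The arm moves only by the tool arm_command, never from a script. Its arguments are lists of equal length, an entry for each row: "fingers": the closure, from -1 (fully open) to 1 (shut); "dp": the shift along the world's x, y, z in m, a list of three; "roll": the turn about the world's z in rad. In form: {"fingers": [fingers, ...], "dp": [[x, y, z], ...], "roll": [roll, ...]}. A call has 1 to 8 rows; each row shifts and turns the pose as measured when the row begins; what a row does not reach is not made up. A row lasts 1/10 s, in which the tool goes at most 50 mm and 8.59 degrees, less where a joint would pass 70% of its speed; a pose out of reach is approached as far as the arm can. A call is refused whole if a number of a shift passes 0.05 or a number of a turn 0.15, either way. A call with a gripper value outside its range is refused whole. The fingers move at their own pace and stop on an object; "newtons" is the grip in N (left out, the last holds). Time passes only in rows, so rows that do not move let the fingers close. It gives the time, the measured TCP pose, the force and the opening at its end, in the units of the state.
- get_state(): the state, without advancing time (a new reading comes with each control period).
- grab_frame(name): name is "scene" or "top"; returns the picture (420x560x3 uint8, blue, green, red); there is no depth.
- calibration(name): a dict with "fx", "fy", "cx", "cy" (pixels), "R" (3x3) and "t" (3): a world point X has camera coordinates R X + t. Camera axes: x right, y down, z forward; pixel columns grow to the right and rows downward; lengths in m; the calibration is good to about 2 mm. A picture is of the moment at which its call begins. calibration takes no time and is no camera call.
- job_done(): hands the job in, once; it reports no verdict.
The state is a dict: "t": time; "q": joint angles; "qd": joint speeds; "joint_efforts": joint torques, N m; "eef_pos": TCP position; "ee_rot": TCP orientation; "force": force on the tool from outside, world axes, zero at the start; "moment": the same for the moment, N m; "width": finger opening in m.
Only numpy, scipy, OpenCV 4.12 (cv2) and the standard library are available. Lean on these libraries where they do the work, as an engineer would, in place of code of your own. Each camera call takes 0.05 s, during which the arm holds its last target.

## Working session

There is one attempt and no reset: what is moved stays moved. The work goes in short steps, Python scripts to look and compute and a tool call to move; the robot and the scene stay as the last step left them, time stands still between calls to the robot, and variables do not carry over. Pictures are saved under pics/ and viewed, and the job is handed in when it is done.

Besides the shell and the picture viewer there is one more tool, called after "Call:" as name([rows], argument=value, ...), one row to a line, values as JSON. arm_command: Moves the arm, as the interface text tells. Its arguments: {"type":"object","properties":{"fingers":{"type":"array"},"dp":{"type":"array"},"roll":{"type":"array"},"newtons":{"type":"number"}},"required":["fingers","dp","roll"]}

```bash
mkdir -p pics
python3 - <<'E'
from station import *
import cv2
s=get_state();print(s)
for n in("scene","top"):
    cv2.imwrite(f"pics/{n}0.png",grab_frame(n));c=calibration(n);print(n,c)
E
```

```text
{'t': 0.0, 'q': array([ 1.63011710e+00,  3.59359938e-01,  1.10666027e-02, -3.39626711e-04,
       -1.22409476e+00, -2.88097857e-01]), 'qd': array([-0.00136028,  0.00057087,  0.00069693,  0.00116374,  0.00114542,
       -0.00027841]), 'joint_efforts': array([-7.88643720e-04, -5.82728684e+01,  2.93062609e+01,  6.99710727e+00,
        6.99476586e-03, -1.60083887e-04]), 'eef_pos': array([0.15300138, 0.656934  , 0.22564538]), 'ee_rot': array([ 3.13997577e+00, -1.46195130e-04, -2.28892624e-01]), 'force': array([0.00969983, 0.17007458, 0.07309697]), 'moment': array([-0.04318129,  0.04486399,  0.00983064]), 'width': 0.08783642533005372}
scene {'fx': 542.2584058418855, 'fy': 542.2584058418855, 'cx': 277.1591140167569, 'cy': 211.2664083702811, 'R': array([[ 0.34979616,  0.9367805 , -0.00921688],
       [ 0.69197048, -0.26499063, -0.67153318],
       [-0.63152157,  0.22852192, -0.74091716]]), 't': array([-0.25789457, -0.34036959,  1.40442636])}
top {'fx': 466.930489581164, 'fy': 466.930489581164, 'cx': 289.35063741856555, 'cy': 216.53747341158092, 'R': array([[-0.01707084, -0.99975901,  0.01380284],
       [-0.98021296,  0.01401107, -0.19744934],
       [ 0.19720836, -0.01690035, -0.98021592]]), 't': array([0.06478368, 0.59559479, 0.97556923])}
```

View pics/scene0.png

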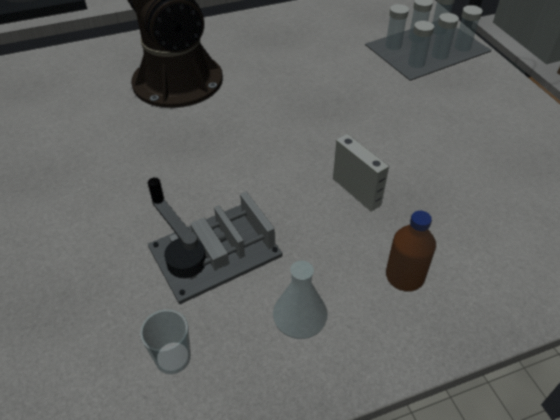

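View pics/top0.png

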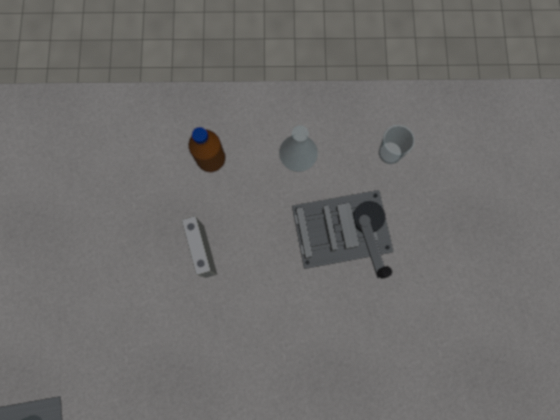

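The scene view shows the holder at about (215,245), the cassette at (360,172), and the flask, bottle and beaker nearer the camera. In the top view the cassette is at (197,246), the holder at (342,229) and the knob at (384,271). I'll enlarge the top view for corner picking.

Run:
```python
import cv2
im=cv2.imread("pics/top0.png")
a=cv2.convertScaleAbs(im[180:290,280:405],alpha=1.8);cv2.imwrite("pics/t_h.png",cv2.resize(a,None,fx=6,fy=5.4,interpolation=cv2.INTER_CUBIC)[:600,:800])
a=cv2.convertScaleAbs(im[205:285,165:225],alpha=1.5);cv2.imwrite("pics/t_c.png",cv2.resize(a,None,fx=7,fy=7,interpolation=cv2.INTER_CUBIC))
im=cv2.imread("pics/scene0.png")
a=cv2.convertScaleAbs(im[170:300,140:290],alpha=1.8);cv2.imwrite("pics/s_h.png",cv2.resize(a,None,fx=4.6,fy=4.6,interpolation=cv2.INTER_CUBIC))
```

```text
(no output)
```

View pics/t_h.png

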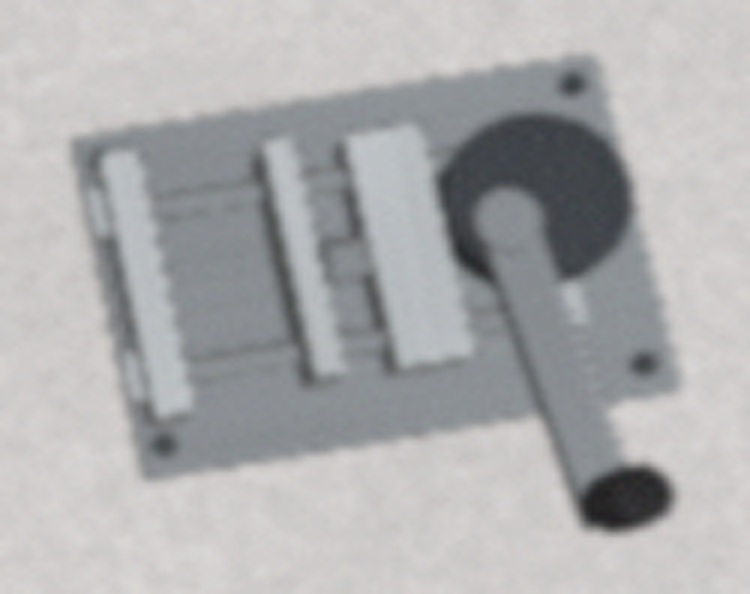

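View pics/t_c.png

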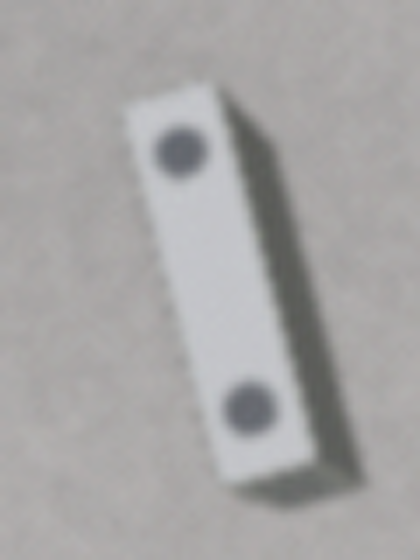

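View pics/s_h.png

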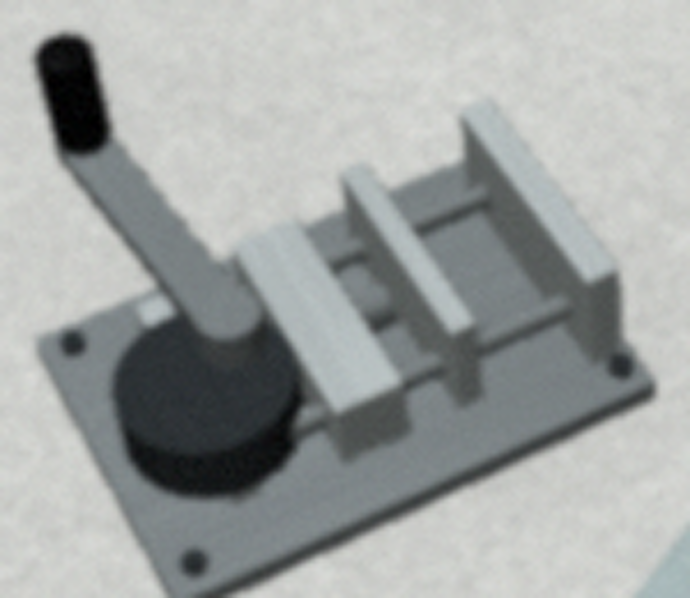

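```bash
cat > h.py <<'E'
import numpy as np, cv2
from station import *
def ray(n,px,z):
    c=calibration(n);R=c["R"];t=c["t"];C=-R.T@t
    d=R.T@np.array([(px[0]-c["cx"])/c["fx"],(px[1]-c["cy"])/c["fy"],1.])
    return C+d*(z-C[2])/d[2]
E
python3 - <<'E'
from h import *
np.set_printoptions(precision=4,suppress=True)
def sc(P,f,o): return [((u+.5)/f[0]-.5+o[0],(v+.5)/f[1]-.5+o[1]) for u,v in P]
def show(nm,n,P,z):
    X=np.array([ray(n,p,z) for p in P])[:,:2];print(nm);print(X)
    d=np.diff(np.vstack([X,X[:1]]),axis=0);print(' len',np.linalg.norm(d,axis=1),'ang',np.arctan2(d[:,1],d[:,0]),'mean',X.mean(0));return X
H=lambda P:sc(P,(6,5.4),(280,180))
S=lambda P:sc(P,(4.6,4.6),(140,170))
Cc=lambda P:sc(P,(7,7),(165,205))
show('plate','top',H([(75,138),(598,55),(680,388),(148,478)]),.012)
show('fence top','top',H([(103,152),(137,150),(190,408),(157,415)]),.065)
show('press top','top',H([(262,143),(295,137),(343,372),(312,380)]),.065)
show('knob','top',H([(627,498)]),.114)
show('pivot(bar)','top',H([(508,220)]),.064)
show('cass','top',Cc([(127,112),(210,85),(317,455),(232,485)]),.110)
show('dots','top',Cc([(181,152),(249,408)]),.110)
show('S plate','scene',S([(40,345),(178,600),(655,388)]),.012)
show('S fence top','scene',S([(463,112),(490,100),(617,265),(597,278)]),.065)
show('S press top','scene',S([(343,178),(365,165),(476,325),(455,335)]),.065)
show('S knob','scene',S([(64,50)]),.114)
im=grab_frame("scene")
show('S cass','scene',[(347,137),(387,165),(376,163),(348,141)],.110)
E
python3 - <<'E'
import cv2
im=cv2.imread("pics/scene0.png")
a=cv2.convertScaleAbs(im[125:215,320:400],alpha=1.5);cv2.imwrite("pics/s_c.png",cv2.resize(a,None,fx=6,fy=6,interpolation=cv2.INTER_CUBIC))
E
```

```text
plate
[[ 0.633   0.0478]
 [ 0.6671 -0.1579]
 [ 0.521  -0.1812]
 [ 0.4862  0.0229]]
 len [0.2085 0.148  0.207  0.1489] ang [-1.4061 -2.9831  1.74    0.1683] mean [ 0.5768 -0.0671]
fence top
[[0.6149 0.0388]
 [0.6156 0.0263]
 [0.5093 0.0095]
 [0.5066 0.0215]]
 len [0.0126 0.1076 0.0123 0.1097] ang [-1.518  -2.9852  1.7868  0.1586] mean [0.5616 0.024 ]
press top
[[ 0.6179 -0.0199]
 [ 0.6202 -0.0322]
 [ 0.523  -0.0464]
 [ 0.5199 -0.035 ]]
 len [0.0125 0.0983 0.0118 0.0991] ang [-1.3816 -2.9971  1.8344  0.1525] mean [ 0.5702 -0.0334]
knob
[[ 0.467  -0.1361]]
 len [0.] ang [0.] mean [ 0.467  -0.1361]
pivot(bar)
[[ 0.5846 -0.1096]]
 len [0.] ang [0.] mean [ 0.5846 -0.1096]
cass
[[0.5808 0.2797]
 [0.5887 0.2551]
 [0.4776 0.2213]
 [0.4692 0.246 ]]
 len [0.0258 0.1162 0.026  0.1166] ang [-1.2601 -2.8462  1.8977  0.2934] mean [0.5291 0.2505]
dots
[[0.5684 0.2633]
 [0.4917 0.2415]]
 len [0.0798 0.0798] ang [-2.8648  0.2768] mean [0.5301 0.2524]
S plate
[[ 0.5254 -0.1802]
 [ 0.666  -0.1561]
 [ 0.636   0.0475]]
 len [0.1426 0.2057 0.2531] ang [ 0.1698  1.717  -2.0231] mean [ 0.6091 -0.0962]
S fence top
[[0.511  0.0099]
 [0.5084 0.0226]
 [0.6122 0.0408]
 [0.6157 0.0311]]
 len [0.0129 0.1054 0.0102 0.1068] ang [ 1.7729  0.1735 -1.2239 -2.9414] mean [0.5618 0.0261]
S press top
[[ 0.529  -0.047 ]
 [ 0.5253 -0.0366]
 [ 0.6213 -0.0204]
 [ 0.6231 -0.0294]]
 len [0.011  0.0974 0.0092 0.0957] ang [ 1.9151  0.1675 -1.3723 -2.9572] mean [ 0.5747 -0.0334]
S knob
[[ 0.4675 -0.1398]]
 len [0.] ang [0.] mean [ 0.4675 -0.1398]
S cass
[[0.4796 0.2453]
 [0.5802 0.2804]
 [0.5678 0.2637]
 [0.4913 0.2419]]
 len [0.1066 0.0208 0.0796 0.0122] ang [ 0.3363 -2.2073 -2.8637  2.8596] mean [0.5297 0.2578]
```

View pics/s_c.png

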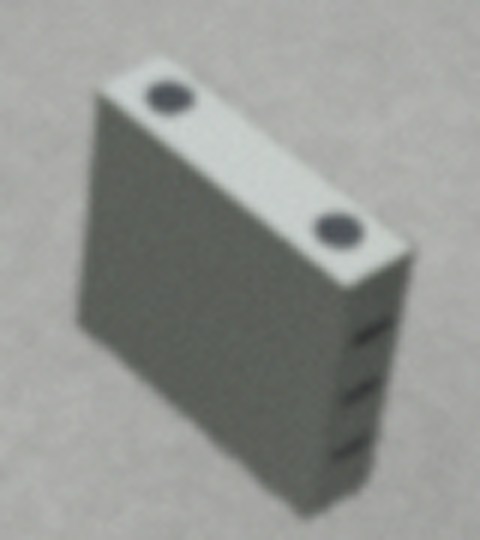

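Top view and scene agree to within about 3 mm and the sizes check out: cassette at (0.530, 0.2515) with yaw 0.283, holder yaw 0.164, slot near (0.566, -0.001), gap about 44 mm. I'm moving above the cassette now.

Call:
arm_command([
  [0.032, -0.034, 0],
  [0.032, -0.034, 0],
  [0.032, -0.034, 0],
  [0.032, -0.034, 0],
  [0.032, -0.034, 0],
  [0.032, -0.034, 0],
  [0.032, -0.034, 0],
  [0.032, -0.034, 0],
], fingers=[-1, -1, -1, -1, -1, -1, -1, -1], roll=[0.06, 0.06, 0.06, 0.06, 0.06, 0.06, 0.06, 0.06], newtons=25)

```text
t: 0.95
eef_pos: [0.4116, 0.377, 0.2221]
ee_rot: [3.136, 0.0, 0.278]
force: [0.6, 0.6, 0.4]
width: 0.0878
```

Call:
arm_command([
  [0.03, -0.031, 0],
  [0.03, -0.031, 0],
  [0.03, -0.031, 0],
  [0.026, -0.028, 0],
  [0.003, -0.005, -0.02],
  [0, 0, -0.02],
], fingers=[-1, -1, -1, -1, -1, -1], roll=[0, 0, 0, 0, 0, 0])

```text
t: 1.55
eef_pos: [0.5387, 0.2404, 0.1834]
ee_rot: [3.138, -0.004, 0.275]
force: [-0.3, 0.0, -0.4]
width: 0.0877
```

Call:
arm_command([
  [-0.009, 0.011, 0],
  [0, 0, -0.02],
  [0, 0, 0],
], fingers=[-1, -1, -1], roll=[0.008, 0, 0])

```text
t: 1.85
eef_pos: [0.528, 0.2504, 0.1604]
ee_rot: [3.136, 0.001, 0.281]
force: [0.2, -0.4, -0.9]
width: 0.0874
```

Run:
```python
from h import *
a=grab_frame("top");cv2.imwrite("pics/t1.png",a)
b=grab_frame("scene");cv2.imwrite("pics/s1.png",cv2.resize(b[40:260,260:500],None,fx=2.5,fy=2.5));print(get_state()["eef_pos"],get_state()["ee_rot"])
```

```text
[0.52996674 0.25153745 0.16359077] [ 3.13682831 -0.00397197  0.28202026]
```

View pics/s1.png

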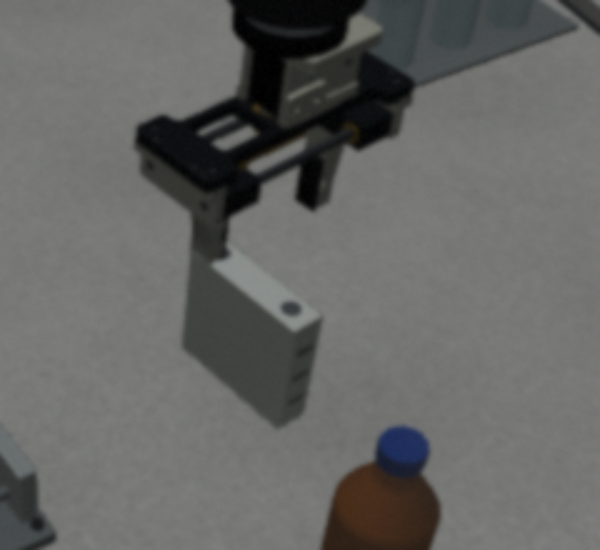

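The jaws straddle the cassette, one finger at about (210,235) and the other at (315,180), with the jaw axis across its thickness. Next I descend and grip.

Call:
arm_command([
  [0, 0, -0.03],
  [0, 0, -0.03],
  [0, 0, -0.02],
  [0, 0, -0.003],
  [0, 0, 0],
  [0, 0, 0],
  [0, 0, 0],
  [0, 0, 0],
], fingers=[-1, -1, -1, -1, 1, 1, 1, 1], roll=[0, 0, 0, 0, 0, 0, 0, 0], newtons=30)

```text
t: 2.75
eef_pos: [0.5355, 0.2588, 0.0917]
ee_rot: [-3.14, -0.023, 0.288]
force: [0.0, 0.6, 0.5]
width: 0.0611
```

Run:
```python
from h import *
s=get_state();print(s['t'],s["eef_pos"],s["ee_rot"],s['width'],s['force'])
```

```text
2.75 [0.5354867  0.2587829  0.09174516] [-3.13994083 -0.02255202  0.28772949] 0.061094697295891134 [0.02775283 0.64226251 0.48845811]
```

Call:
arm_command([
  [-0.005, -0.007, -0.01],
  [0, 0, 0],
  [0, 0, 0],
], fingers=[-1, -1, -1], roll=[-0.005, 0, 0])

```text
t: 3.05
eef_pos: [0.5304, 0.2514, 0.0822]
ee_rot: [-3.139, -0.025, 0.282]
force: [-0.0, 0.7, 0.1]
width: 0.0796
```

Run:
```python
from h import *
s=get_state();print(s['t'],s["eef_pos"],s["ee_rot"],s['width'],s['force'],s['qd'])
```

```text
3.05 [0.53044192 0.25141479 0.08222477] [-3.13891728 -0.02451216  0.2820856 ] 0.07957073363767746 [-0.04034942  0.68759895  0.07008365] [-0.00184044  0.00043257 -0.02755201 -0.01173282  0.00364381 -0.00256832]
```

Call:
arm_command([
  [0, 0, 0],
  [0, 0, 0],
  [0, 0, 0],
  [0, 0, 0],
  [0, 0, 0],
  [0, 0, 0],
  [0, 0, 0],
], fingers=[1, 1, 1, 1, 1, 1, 1], roll=[0, 0, 0, 0, 0, 0, 0])

```text
t: 3.75
eef_pos: [0.5306, 0.2514, 0.0822]
ee_rot: [-3.139, -0.024, 0.282]
force: [-0.0, 0.6, 0.2]
width: 0.035
```

Call:
arm_command([
  [0, 0, 0],
  [0, 0, 0],
  [0, 0, 0],
  [0, 0, 0],
], fingers=[1, 1, 1, 1], roll=[0, 0, 0, 0])

```text
t: 4.15
eef_pos: [0.5306, 0.2515, 0.0822]
ee_rot: [-3.139, -0.024, 0.282]
force: [-0.0, 0.6, 0.0]
width: 0.0299
```

Gripped at 29.9 mm, which matches the 30 mm cassette. Lifting.

Call:
arm_command([
  [0, 0, 0.01],
  [0, 0, 0.025],
  [0, 0, 0.03],
  [0, 0, 0.03],
  [0, 0, 0.01],
  [0, 0, 0],
], fingers=[1, 1, 1, 1, 1, 1], roll=[0, 0, 0, 0, 0, 0])

```text
t: 4.75
eef_pos: [0.5273, 0.249, 0.1897]
ee_rot: [-3.141, -0.017, 0.281]
force: [0.4, 0.4, -3.3]
width: 0.0301
```

Call:
arm_command([
  [0.005, -0.02, 0],
  [0.005, -0.035, 0],
  [0.005, -0.035, 0],
  [0.005, -0.035, 0],
  [0.005, -0.035, 0],
  [0.005, -0.035, 0],
  [0.005, -0.03, 0],
  [0.003, -0.015, 0],
], fingers=[1, 1, 1, 1, 1, 1, 1, 1], roll=[-0.015, -0.015, -0.015, -0.015, -0.015, -0.015, -0.015, -0.01])

```text
t: 5.55
eef_pos: [0.5584, 0.0012, 0.177]
ee_rot: [-3.141, -0.0, 0.164]
force: [-0.2, 0.1, -3.1]
width: 0.0301
```

Call:
arm_command([
  [0, 0, 0],
  [0, 0, 0],
], fingers=[1, 1], roll=[0, 0])

```text
t: 5.75
eef_pos: [0.5567, -0.0013, 0.1738]
ee_rot: [-3.141, 0.005, 0.16]
force: [-0.8, 0.6, -3.9]
width: 0.0298
```

Call:
arm_command([
  [0.009, -0.002, -0.02],
  [0, 0, -0.01],
  [0, 0, 0],
], fingers=[1, 1, 1], roll=[0.004, 0, 0])

```text
t: 6.05
eef_pos: [0.5646, -0.0015, 0.1413]
ee_rot: [-3.141, 0.007, 0.166]
force: [-0.8, -1.0, -2.8]
width: 0.0299
```

Run:
```python
from h import *
a=grab_frame("top");cv2.imwrite("pics/t2.png",cv2.resize(cv2.convertScaleAbs(a[160:290,260:410],alpha=1.8),None,fx=4.5,fy=4.5,interpolation=cv2.INTER_CUBIC))
b=grab_frame("scene");cv2.imwrite("pics/s2.png",cv2.resize(cv2.convertScaleAbs(b[130:300,140:320],alpha=1.8),None,fx=3.5,fy=3.5,interpolation=cv2.INTER_CUBIC));s=get_state();print(s["eef_pos"],s["ee_rot"])
```

```text
[ 0.5654037  -0.00146721  0.14269933] [-3.14114613  0.00503761  0.16613806]
```

View pics/s2.png

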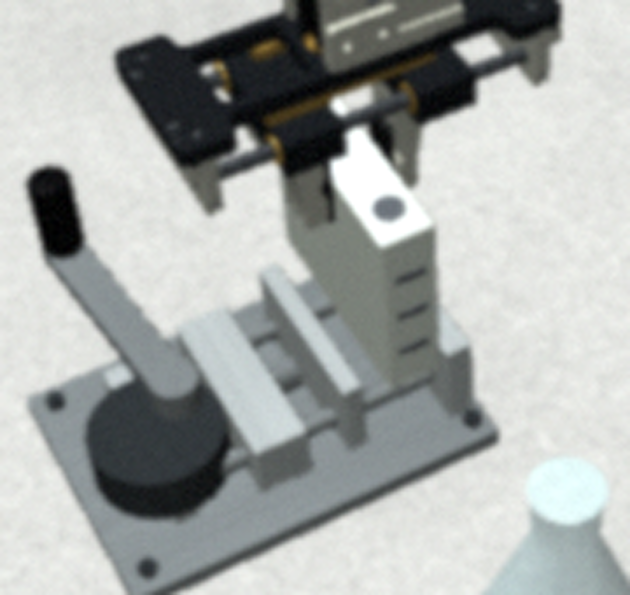

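View pics/t2.png

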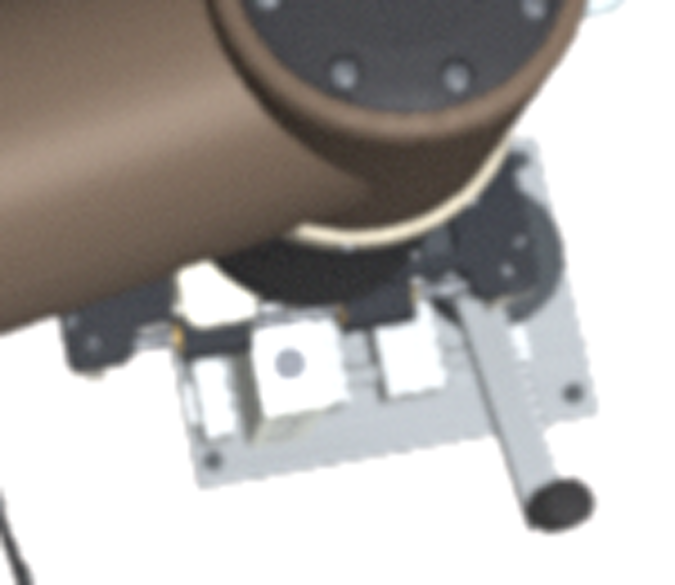

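Scene: the cassette hangs over the slot with a dot at (388,207), between the fence on its right and the pressure plate on its left. Top: the other dot is at (290,363). Checking the two dots against the slot.

Run:
```python
from h import *
a=ray('scene',(140+388.5/3.5-.5,130+207.5/3.5-.5),.1705);b=ray('top',(260+290.5/4.5-.5,160+363.5/4.5-.5),.1705)
m=(a+b)/2;d=a-b;print(a,b,m,np.hypot(*d[:2]),np.arctan2(d[1],d[0]))
ey=np.array([-.1633,.9866]);print((m[:2]-np.array([.563,.0176]))@ey)
```

```text
[0.60512984 0.00395182 0.1705    ] [ 0.5258144  -0.00964869  0.1705    ] [ 0.56547212 -0.00284843  0.1705    ] 0.08047306008144943 0.1698221150035153
-0.020578119656915972
```

Call:
arm_command([
  [0, 0, -0.01],
  [0, 0, -0.01],
  [0, 0, -0.01],
  [0, 0, 0],
], fingers=[1, 1, 1, 1], roll=[0, 0, 0, 0])

```text
t: 6.55
eef_pos: [0.5658, -0.0002, 0.1119]
ee_rot: [-3.141, 0.002, 0.168]
force: [-0.4, 0.1, -2.8]
width: 0.0297
```

Call:
arm_command([
  [0, -0.001, -0.008],
  [0, 0, -0.005],
  [0, 0, 0],
], fingers=[1, 1, 1], roll=[-0.002, 0, 0])

```text
t: 6.85
eef_pos: [0.5658, -0.0015, 0.0977]
ee_rot: [-3.141, 0.002, 0.165]
force: [0.2, -0.0, -3.1]
width: 0.0297
```

Call:
arm_command([
  [0, 0, -0.002],
  [0, 0, -0.002],
  [0, 0, 0],
], fingers=[1, 1, 1], roll=[0, 0, 0])

```text
t: 7.15
eef_pos: [0.5657, -0.0017, 0.0956]
ee_rot: [-3.141, 0.002, 0.166]
force: [0.7, 0.5, -2.8]
width: 0.0301
```

Call:
arm_command([
  [0, 0, -0.002],
  [0, 0, -0.002],
  [0, 0, 0],
], fingers=[1, 1, 1], roll=[0, 0, 0])

```text
t: 7.45
eef_pos: [0.5657, -0.0018, 0.0954]
ee_rot: [3.141, 0.0, 0.167]
force: [-0.0, 0.6, -2.4]
width: 0.0298
```

Call:
arm_command([
  [0, 0, -0.004],
  [0, 0, 0],
  [0, 0, 0],
], fingers=[1, 1, 1], roll=[0, 0, 0])

```text
t: 7.75
eef_pos: [0.5656, -0.0018, 0.0938]
ee_rot: [3.141, -0.001, 0.168]
force: [-0.0, 0.1, -3.3]
width: 0.0297
```

Call:
arm_command([
  [0, 0, -0.005],
  [0, 0, 0],
  [0, 0, 0],
], fingers=[1, 1, 1], roll=[0, 0, 0])

```text
t: 8.05
eef_pos: [0.5679, -0.0012, 0.0922]
ee_rot: [3.14, -0.006, 0.17]
force: [-0.8, -0.3, -4.2]
width: 0.0299
```

Run:
```python
from h import *
s=get_state();print(s["eef_pos"],s["ee_rot"],s['force'],s['moment'])
b=grab_frame("scene");cv2.imwrite("pics/s3.png",cv2.resize(cv2.convertScaleAbs(b[150:300,140:320],alpha=1.8),None,fx=3.8,fy=3.8,interpolation=cv2.INTER_CUBIC));s=get_state();print(s["eef_pos"],s["ee_rot"],s['force'],s['moment'])
```

```text
[ 0.56788549 -0.00124469  0.09216196] [ 3.14046469 -0.00614801  0.16991097] [-0.76414168 -0.31353367 -4.15248058] [-0.03547437  0.03508235 -0.00176899]
[ 0.56771836 -0.00130683  0.09192303] [ 3.14045578 -0.00564016  0.16979477] [-0.44741837 -0.6421479  -2.33413088] [-0.08714933 -0.00511835  0.00969608]
```

View pics/s3.png

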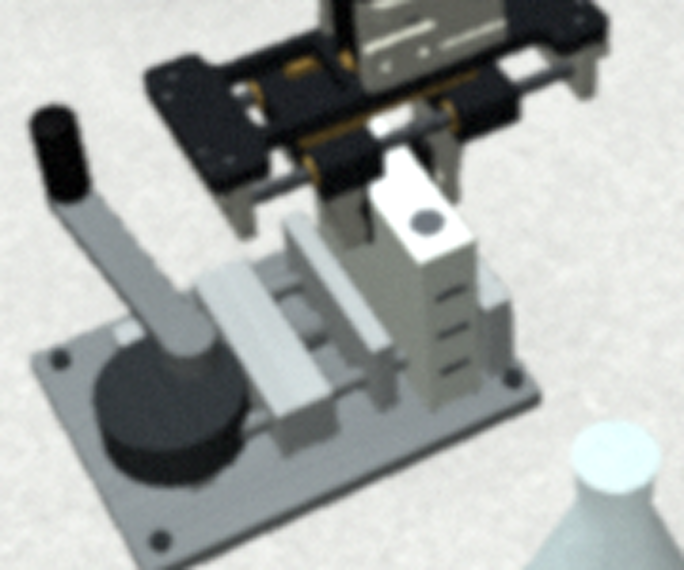

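The cassette is in the slot, with its lower corner at about (432,405) nearly on the base plate. Continuing down to contact.

Call:
arm_command([
  [-0.002, 0, -0.004],
  [0, 0, 0],
  [0, 0, 0],
], fingers=[1, 1, 1], roll=[-0.004, 0, 0])

```text
t: 8.4
eef_pos: [0.5687, -0.0012, 0.0915]
ee_rot: [3.139, -0.011, 0.168]
force: [0.5, -0.2, -3.9]
width: 0.0297
```

Run:
```python
from h import *
s=get_state();print(s['q'],s['joint_efforts'],s['force'],s['moment'])
a=calibration('scene')
```

```text
[ 0.3451814   0.3040074  -0.41167102  0.00608433 -0.84438368  1.3892949 ] [ 3.36095633e-02 -5.07406533e+01  2.51434618e+01  6.14667624e+00
  7.43658305e-02 -2.74793318e-03] [ 0.45997603 -0.16060679 -3.89818104] [-0.09234316  0.07407609  0.0383692 ]
```

Call:
arm_command([
  [-0.004, -0.001, -0.006],
  [0, 0, 0],
], fingers=[1, 1], roll=[-0.004, 0])

```text
t: 8.6
eef_pos: [0.5703, -0.0009, 0.0904]
ee_rot: [3.138, -0.023, 0.167]
force: [-0.4, -0.2, -3.0]
width: 0.0299
```

Run:
```python
from h import *
b=grab_frame("scene");cv2.imwrite("pics/s4.png",cv2.resize(cv2.convertScaleAbs(b[180:290,200:300],alpha=1.8),None,fx=5.4,fy=5.4,interpolation=cv2.INTER_CUBIC));s=get_state();print(s["eef_pos"],s["ee_rot"],s['force'],s['moment'],s['q'])
# expected pixel of bottom corner if standing on plate
c=calibration('scene')
ex=np.array([.9866,.1633,0]);ey=np.array([-.1633,.9866,0])
for z in(.012,.016,.122,.126):
  for sx,sy in((1,-1),(1,1)):
    X=np.array([.5665,-.0025,z])+ex*.06*sx+ey*.015*sy
    p=c['R']@X+c['t'];u=c['fx']*p[0]/p[2]+c['cx'];v=c['fy']*p[1]/p[2]+c['cy'];print(z,sy,(u-200+.5)*5.4,(v-180+.5)*5.4)
```

```text
[ 0.57033892 -0.0009335   0.09021518] [ 3.13817534 -0.02250439  0.16665296] [ 0.81501105  0.48609465 -2.10331758] [ 0.00628526 -0.07081963 -0.06169669] [ 0.34652546  0.30188228 -0.42038804  0.01003926 -0.82702092  1.38416749]
0.012 -1 286.30399414412216 430.6002403685523
0.012 1 363.2493140294211 395.3997347962652
0.016 -1 285.798761824963 423.46086995814136
0.016 1 362.9761677497284 388.22655509725195
0.122 -1 271.2183751448973 217.42737350789136
0.122 1 355.10036275279793 181.39758206137526
0.126 -1 270.6190390074136 208.95823461162527
0.126 1 354.7769063316357 172.90319203560725
```

View pics/s4.png

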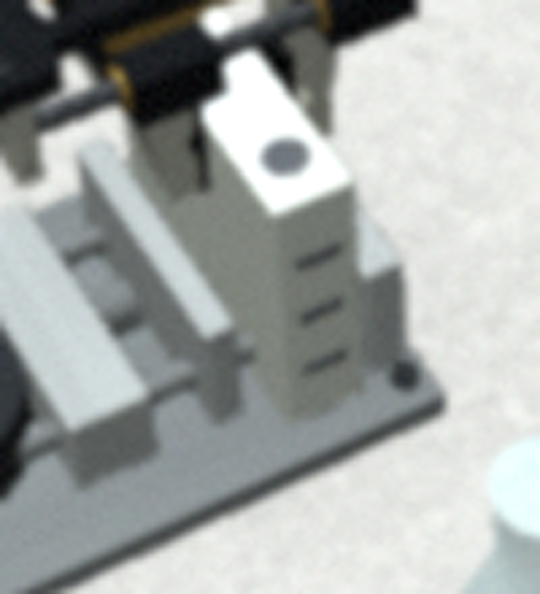

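Top corners at (273,215) and (356,185) match the predicted positions for a cassette standing on the plate, (271,217) and (355,181), so it is seated. Releasing.

Call:
arm_command([
  [0, 0, 0],
  [0, 0, 0],
  [0, 0, 0],
  [0, 0, 0],
  [0, 0, 0],
  [0, 0, 0],
  [0, 0, 0.02],
  [0, 0, 0.03],
], fingers=[-1, -1, -1, -1, -1, -1, -1, -1], roll=[0, 0, 0, 0, 0, 0, 0, 0])

```text
t: 9.45
eef_pos: [0.5659, -0.0025, 0.1342]
ee_rot: [3.137, -0.009, 0.165]
force: [0.3, -0.2, 0.7]
width: 0.0859
```

Call:
arm_command([
  [0, 0, 0.04],
  [0, 0, 0.04],
  [0, 0, 0.04],
  [0, 0, 0],
], fingers=[-1, -1, -1, -1], roll=[0, 0, 0, 0])

```text
t: 9.85
eef_pos: [0.5663, -0.0029, 0.2623]
ee_rot: [3.136, -0.013, 0.165]
force: [-0.2, 0.4, -0.1]
width: 0.0874
```

Run:
```python
from h import *
b=grab_frame("scene");cv2.imwrite("pics/s5.png",cv2.resize(cv2.convertScaleAbs(b[130:300,140:320],alpha=1.8),None,fx=3.5,fy=3.5,interpolation=cv2.INTER_CUBIC));s=get_state();print(s["eef_pos"],s["ee_rot"],s['force'],s['q'])
```

```text
[ 0.56503041 -0.00276052  0.25946782] [ 3.13694027 -0.00924229  0.1649809 ] [-0.42768841 -0.40022628 -0.8093324 ] [ 0.34587649  0.15175292 -0.19418677  0.00665215 -1.21660933  1.3875978 ]
```

View pics/s5.png

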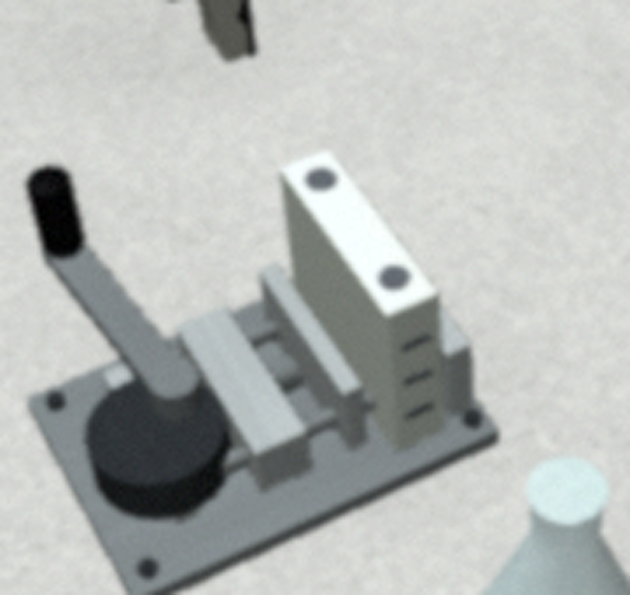

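Cassette stands upright alone in the slot, dots at (320,179) and (394,277). For the lever I'll straddle the post with half-open jaws. I need a half turn first so joint 6 has room over the whole swing.

Call:
arm_command([
  [-0.01, -0.015, 0],
  [-0.01, -0.015, 0],
  [-0.01, -0.015, 0],
  [-0.01, -0.015, 0],
  [-0.01, -0.015, 0],
  [-0.01, -0.015, 0],
  [-0.01, -0.015, 0],
  [-0.01, -0.015, 0],
], fingers=[-1, -1, -1, -1, -1, -1, -1, -1], roll=[-0.147, -0.147, -0.147, -0.147, -0.147, -0.147, -0.147, -0.147])

```text
t: 10.7
eef_pos: [0.4789, -0.125, 0.2512]
ee_rot: [3.132, -0.001, -1.035]
force: [0.2, -0.0, -0.4]
width: 0.0876
```

Call:
arm_command([
  [0, 0, 0],
  [0, 0, 0],
  [0, 0, 0],
  [0, 0, 0],
  [0, 0, 0],
  [0, 0, 0],
  [0, 0, 0],
  [0, 0, 0],
], fingers=[-0.1, -0.1, -0.1, -0.1, -0.1, -0.1, -0.1, -0.1], roll=[-0.147, -0.147, -0.147, -0.147, -0.147, -0.147, -0.147, -0.147])

```text
t: 11.5
eef_pos: [0.4726, -0.1268, 0.2424]
ee_rot: [3.12, -0.002, -2.235]
force: [-0.6, 0.1, -0.1]
width: 0.0482
```

Run:
```python
from h import *
ca=ray('scene',(140+320.5/3.5-.5,130+179.5/3.5-.5),.122);cb=ray('scene',(140+394.5/3.5-.5,130+277.5/3.5-.5),.122)
print('cassette',(ca+cb)/2,np.arctan2(*(cb-ca)[1::-1]),np.linalg.norm(ca-cb))
s=get_state();print(s["eef_pos"],s["ee_rot"],s['force'],s['moment'],s['q'],s['width'])
```

```text
cassette [ 0.56653607 -0.00235169  0.122     ] 0.17233751886146179 0.07978102097837478
[ 0.47255214 -0.12675205  0.24244579] [ 3.11972319e+00 -2.31920886e-03 -2.23520086e+00] [-0.61387445  0.10364528 -0.12721425] [ 0.07415756 -0.16988414  0.01952275] [ 0.12902596  0.05182154 -0.33883707 -0.01499525 -1.19716916 -0.78786368] 0.04815665258851966
```

Call:
arm_command([
  [-0.001, -0.003, 0],
  [-0.001, -0.003, 0],
  [-0.001, -0.002, 0],
  [-0.001, -0.002, 0],
  [0, 0, 0],
  [0, 0, 0],
  [0, 0, 0],
], fingers=[-0.1, -0.1, -0.1, -0.1, -0.1, -0.1, -0.1], roll=[-0.135, -0.135, -0.135, -0.135, -0.133, 0, 0])

```text
t: 12.2
eef_pos: [0.4644, -0.1368, 0.2349]
ee_rot: [3.114, -0.012, -2.937]
force: [-0.0, 0.1, -0.4]
width: 0.0485
```

Call:
arm_command([
  [0.003, -0.001, -0.03],
  [0, 0, -0.03],
  [0, 0, -0.025],
  [0, 0, -0.01],
  [0, 0, 0],
  [0, 0, 0],
], fingers=[-0.1, -0.1, -0.1, -0.1, -0.1, -0.1], roll=[0.029, 0, 0, 0, 0, 0])

```text
t: 12.8
eef_pos: [0.4678, -0.1378, 0.1373]
ee_rot: [3.115, -0.011, -2.888]
force: [0.5, 0.7, 0.9]
width: 0.0481
```

Run:
```python
from h import *
b=grab_frame("scene");cv2.imwrite("pics/s6.png",cv2.resize(cv2.convertScaleAbs(b[110:270,100:290],alpha=1.8),None,fx=3.5,fy=3.5,interpolation=cv2.INTER_CUBIC));s=get_state();print(s["eef_pos"],s["ee_rot"],s['force'],s['q'],s['width'])
```

```text
[ 0.46795035 -0.13775374  0.13748081] [ 3.1151095  -0.01033269 -2.88850826] [-1.48016462  0.78875883  0.45461185] [ 0.0970107   0.14558724 -0.48676118 -0.03012502 -0.95298643 -1.39723012] 0.0481488002892249
```

View pics/s6.png

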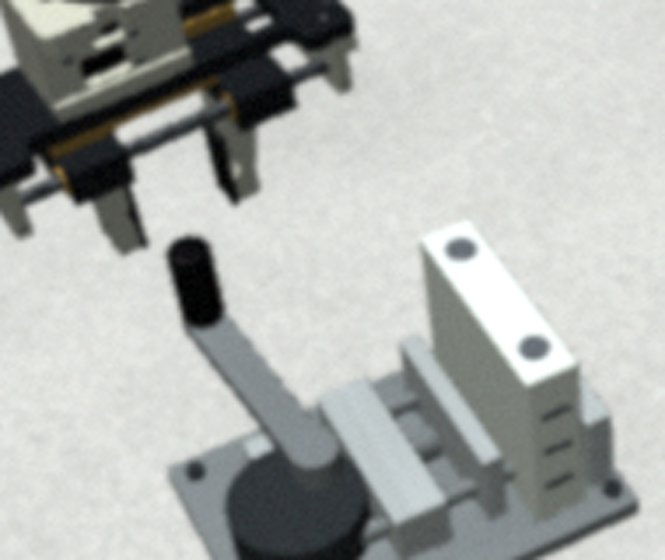

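The fingertips at (130,248) and (245,200) are centred over the post top at (188,242). Descending over it.

Call:
arm_command([
  [0, 0, -0.015],
  [0, 0, -0.02],
  [0, 0, -0.015],
  [0, 0, -0.004],
  [0, 0, 0],
], fingers=[-0.1, -0.1, -0.1, -0.1, -0.1], roll=[0, 0, 0, 0, 0])

```text
t: 13.35
eef_pos: [0.4732, -0.1377, 0.0887]
ee_rot: [3.118, 0.002, -2.885]
force: [0.2, 0.3, 1.2]
width: 0.0482
```

```bash
cat >> h.py <<'E'
P=np.array([.5848,-.1095])
def lev():
    s=get_state();p=s['eef_pos'][:2]-P;F=s['force'];M=s['moment']
    a=np.arctan2(p[1],p[0])%(2*np.pi)
    th=a-np.pi-.164
    er=p/np.linalg.norm(p);et=np.array([-er[1],er[0]])
    # tangential of the tool minus yaw
    yaw=s['ee_rot'][2]
    print('t%.2f th_tool %.3f r %.4f z %.4f yaw-th err %.3f'%(s['t'],th,np.linalg.norm(p),s['eef_pos'][2],(yaw-(a-2*np.pi)+np.pi)%(2*np.pi)-np.pi),'F %s Ft %.2f Fr %.2f Mz %.3f post %.2f'%(np.round(F,1),F[:2]@et,F[:2]@er,M[2],((p[0]*F[1]-p[1]*F[0])+M[2])/.12),'rot',np.round(s['ee_rot'],3),'w %.4f'%s['width'])
    return th
E
python3 -c "
from h import *
lev()"
```

```text
t13.35 th_tool 0.084 r 0.1151 z 0.0887 yaw-th err 0.009 F [0.2 0.3 1.2] Ft -0.26 Fr -0.30 Mz 0.034 post 0.03 rot [ 3.118e+00  2.000e-03 -2.885e+00] w 0.0482
```

```bash
cat >> h.py <<'E'
def to(th2,n):
    s=get_state();p=s['eef_pos']
    a=np.pi+.164+th2;X=P+.12*np.array([np.cos(a),np.sin(a)])
    dy=((a-2*np.pi)-s['ee_rot'][2]+np.pi)%(2*np.pi)-np.pi
    a0=np.arctan2(*(p[:2]-P)[::-1])%(2*np.pi);pr=p[:2]
    print('to',th2,'yaw/row %.3f'%(dy/n),end=' ')
    for k in range(1,n+1):
        b=a0+(a-a0)*k/n;r=np.linalg.norm(p[:2]-P);r=r+(.12-r)*k/n
        q=P+r*np.array([np.cos(b),np.sin(b)]);print(np.round(q-pr,4),end=' ');pr=q
    print()
E
python3 -c "
from h import *
to(.4,6)"
```

```text
to 0.4 yaw/row 0.051 [ 0.0009 -0.0061] [ 0.0012 -0.0061] [ 0.0015 -0.006 ] [ 0.0019 -0.006 ] [ 0.0022 -0.0059] [ 0.0025 -0.0058]
```

Call:
arm_command([
  [0, -0.006, -0.004],
  [0.001, -0.006, 0],
  [0.001, -0.006, 0],
  [0.002, -0.006, 0],
  [0.002, -0.006, 0],
  [0.002, -0.006, 0],
], fingers=[-0.1, -0.1, -0.1, -0.1, -0.1, -0.1], roll=[0.05, 0.05, 0.05, 0.05, 0.05, 0.05])

```text
t: 13.95
eef_pos: [0.4832, -0.1684, 0.089]
ee_rot: [3.113, 0.012, -2.575]
force: [0.4, 10.5, -3.3]
width: 0.0482
```

```bash
python3 -c "
from h import *
th=lev();to(th+.2,4)"
```

```text
t13.95 th_tool 0.361 r 0.1174 z 0.0890 yaw-th err 0.041 F [ 0.4 10.5 -3.3] Ft -8.89 Fr -5.65 Mz -0.133 post -9.81 rot [ 3.113  0.012 -2.575] w 0.0482
to 0.5611992418438425 yaw/row 0.040 [ 0.0025 -0.0054] [ 0.0028 -0.0052] [ 0.0031 -0.0051] [ 0.0034 -0.005 ]
```

The post force of 9.8 N matches the free drag. Continuing in short calls.

Call:
arm_command([
  [0.0025, -0.006, -0.001],
  [0.003, -0.006, 0],
  [0.003, -0.006, 0],
  [0.003, -0.006, 0],
], fingers=[-0.1, -0.1, -0.1, -0.1], roll=[0.04, 0.045, 0.045, 0.045])

```text
t: 14.35
eef_pos: [0.4936, -0.1862, 0.0897]
ee_rot: [3.104, 0.018, -2.395]
force: [-2.7, 10.9, -3.1]
width: 0.0483
```

```bash
python3 -c "
from h import *
th=lev();to(th+.15,3)"
```

```text
t14.35 th_tool 0.535 r 0.1192 z 0.0897 yaw-th err 0.047 F [-2.7 10.9 -3.1] Ft -10.09 Fr -4.95 Mz -0.190 post -11.60 rot [ 3.104  0.018 -2.395] w 0.0483
to 0.6854921599109909 yaw/row 0.034 [ 0.0037 -0.0047] [ 0.004  -0.0045] [ 0.0042 -0.0043]
```

Call:
arm_command([
  [0.004, -0.005, 0],
  [0.004, -0.005, 0],
  [0.004, -0.005, 0],
], fingers=[-0.1, -0.1, -0.1], roll=[0.04, 0.04, 0.04])

```text
t: 14.65
eef_pos: [0.5022, -0.1961, 0.0898]
ee_rot: [3.094, 0.021, -2.272]
force: [-3.2, 10.9, -1.9]
width: 0.048
```

```bash
python3 -c "
from h import *
th=lev();to(th+.15,3)"
```

```text
t14.65 th_tool 0.645 r 0.1197 z 0.0898 yaw-th err 0.061 F [-3.2 10.9 -1.9] Ft -9.83 Fr -5.71 Mz -0.167 post -11.20 rot [ 3.094  0.021 -2.272] w 0.0480
to 0.7949513319442281 yaw/row 0.030 [ 0.0044 -0.0041] [ 0.0046 -0.0039] [ 0.0048 -0.0037]
```

Run:
```python
from h import *
b=grab_frame("scene");cv2.imwrite("pics/s7.png",cv2.resize(cv2.convertScaleAbs(b[110:290,100:300],alpha=1.8),None,fx=3.5,fy=3.3,interpolation=cv2.INTER_CUBIC));lev()
```

```text
t14.70 th_tool 0.651 r 0.1197 z 0.0898 yaw-th err 0.058 F [-3.  8. -3.] Ft -7.68 Fr -3.72 Mz -0.096 post -8.46 rot [ 3.094  0.02  -2.269] w 0.0484
```

View pics/s7.png

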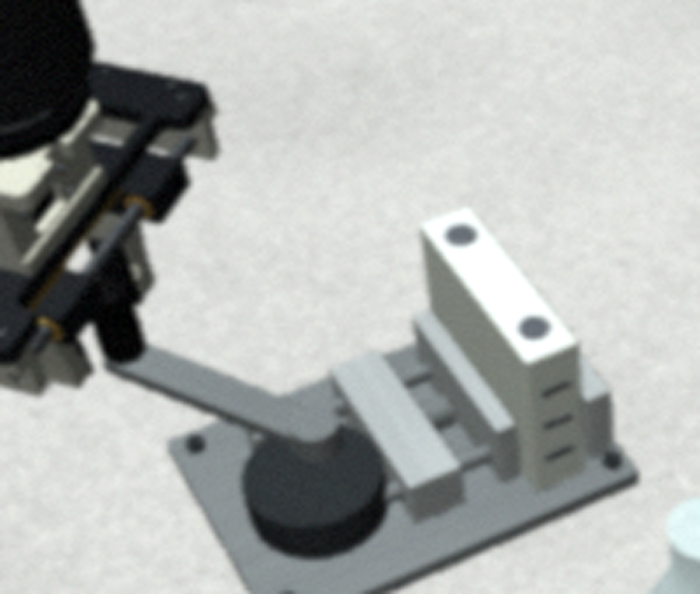

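The pressure plate at (505,430) nearly touches the cassette at (527,440), with about 5 mm still open to the fence. Continuing.

Call:
arm_command([
  [0.0045, -0.004, 0],
  [0.0045, -0.004, 0],
  [0.0045, -0.004, 0],
], fingers=[-0.1, -0.1, -0.1], roll=[0.03, 0.035, 0.035])

```text
t: 15.0
eef_pos: [0.5107, -0.2032, 0.0896]
ee_rot: [3.081, 0.022, -2.168]
force: [-4.0, 9.3, -2.4]
width: 0.0483
```

```bash
python3 -c "
from h import *
th=lev();to(th+.15,3)"
```

```text
t15.00 th_tool 0.738 r 0.1195 z 0.0896 yaw-th err 0.072 F [-4.   9.3 -2.4] Ft -8.84 Fr -4.81 Mz -0.228 post -10.70 rot [ 3.081  0.022 -2.168] w 0.0483
to 0.887722224158985 yaw/row 0.026 [ 0.0047 -0.0037] [ 0.0049 -0.0035] [ 0.005  -0.0032]
```

Call:
arm_command([
  [0.005, -0.004, 0],
  [0.005, -0.0035, 0],
  [0.005, -0.0035, 0],
], fingers=[-0.1, -0.1, -0.1], roll=[0.026, 0.03, 0.03])

```text
t: 15.3
eef_pos: [0.5189, -0.209, 0.0892]
ee_rot: [3.065, 0.024, -2.081]
force: [-4.9, 8.6, -1.3]
width: 0.0484
```

```bash
python3 -c "
from h import *
th=lev();to(th+.15,3)"
```

```text
t15.30 th_tool 0.822 r 0.1193 z 0.0892 yaw-th err 0.075 F [-4.9  8.6 -1.3] Ft -8.80 Fr -4.50 Mz -0.190 post -10.34 rot [ 3.065  0.024 -2.081] w 0.0484
to 0.9721633750645726 yaw/row 0.025 [ 0.0049 -0.0034] [ 0.0051 -0.0031] [ 0.0053 -0.0029]
```

Call:
arm_command([
  [0.0055, -0.0035, 0],
  [0.0055, -0.0035, 0],
  [0.0055, -0.003, 0],
], fingers=[-0.1, -0.1, -0.1], roll=[0.025, 0.03, 0.03])

```text
t: 15.6
eef_pos: [0.5276, -0.2139, 0.0888]
ee_rot: [3.047, 0.025, -1.995]
force: [-7.3, 7.8, -1.0]
width: 0.0483
```

```bash
python3 -c "
from h import *
th=lev();to(th+.1,3)"
```

```text
t15.60 th_tool 0.905 r 0.1191 z 0.0888 yaw-th err 0.077 F [-7.3  7.8 -1. ] Ft -10.17 Fr -3.36 Mz -0.136 post -11.22 rot [ 3.047  0.025 -1.995] w 0.0483
to 1.0054853984600722 yaw/row 0.008 [ 0.0034 -0.0021] [ 0.0034 -0.002 ] [ 0.0035 -0.0019]
```

Call:
arm_command([
  [0.006, -0.003, 0],
  [0.006, -0.003, 0],
], fingers=[-0.1, -0.1], roll=[0.025, 0.025])

```text
t: 15.8
eef_pos: [0.5334, -0.2169, 0.0885]
ee_rot: [3.034, 0.026, -1.944]
force: [-7.2, 7.5, -0.4]
width: 0.0482
```

```bash
python3 -c "
from h import *
th=lev();to(th+.1,3)"
```

```text
t15.80 th_tool 0.960 r 0.1191 z 0.0885 yaw-th err 0.073 F [-7.2  7.5 -0.4] Ft -9.75 Fr -3.63 Mz -0.078 post -10.33 rot [ 3.034  0.026 -1.944] w 0.0482
to 1.0601137108827263 yaw/row 0.009 [ 0.0035 -0.0019] [ 0.0036 -0.0018] [ 0.0036 -0.0017]
```

Run:
```python
from h import *
b=grab_frame("scene");cv2.imwrite("pics/s8.png",cv2.resize(cv2.convertScaleAbs(b[130:290,120:300],alpha=1.8),None,fx=4,fy=3.7,interpolation=cv2.INTER_CUBIC));lev()
```

```text
t15.85 th_tool 0.965 r 0.1191 z 0.0884 yaw-th err 0.070 F [-6.9  6.3  0.9] Ft -8.98 Fr -2.73 Mz -0.067 post -9.47 rot [ 3.034  0.026 -1.942] w 0.0483
```

View pics/s8.png

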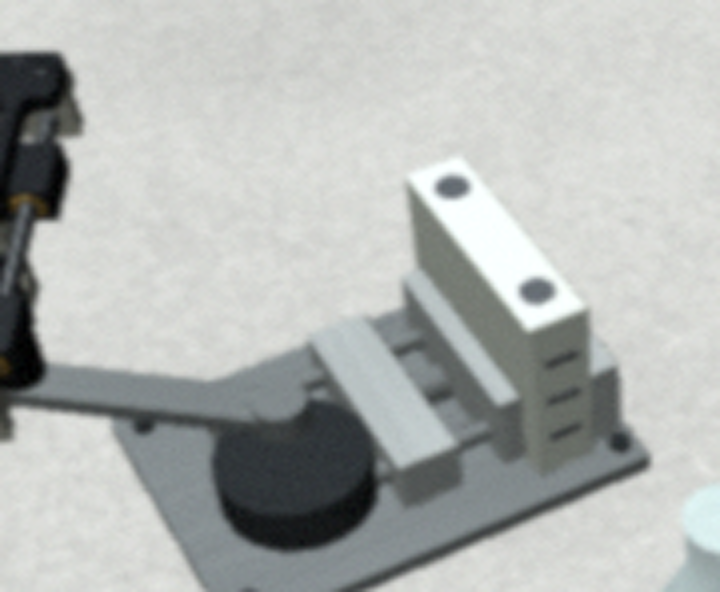

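Run:
```python
from h import *
ey=np.array([-.1633,.9866])
for nm,o,f,P2 in(('s5',(140,130),(3.5,3.5),[(320,179),(394,277)]),('s7',(100,110),(3.5,3.3),[(460,235),(534,327)]),('s8',(120,130),(4,3.7),[(452,187),(537,291)])):
    X=[ray('scene',(o[0]+(u+.5)/f[0]-.5,o[1]+(v+.5)/f[1]-.5),.122)[:2] for u,v in P2]
    m=(X[0]+X[1])/2;d=X[1]-X[0];print(nm,m,np.arctan2(d[1],d[0]),(m-np.array([.563,.0176]))@ey)
```

```text
s5 [ 0.56653607 -0.00235169] 0.17233751886146179 -0.020261773597233825
s7 [ 0.56658399 -0.00236515] 0.17409268977559372 -0.020282879478842615
s8 [0.56624624 0.00071599] 0.17094591721863886 -0.017187876015976402
```

Dots at (452,187) and (537,291) put the cassette 3 mm nearer the fence, with about 2 mm left. Bite is expected near tool angle 1.1.

Call:
arm_command([
  [0.006, -0.003, 0],
  [0.006, -0.003, 0],
], fingers=[-0.1, -0.1], roll=[0.02, 0.02])

```text
t: 16.05
eef_pos: [0.5395, -0.22, 0.0882]
ee_rot: [3.021, 0.028, -1.903]
force: [-6.6, 8.1, -1.0]
width: 0.0482
```

```bash
python3 -c "
from h import *
th=lev();to(th+.1,3)"
```

```text
t16.05 th_tool 1.018 r 0.1194 z 0.0882 yaw-th err 0.057 F [-6.6  8.1 -1. ] Ft -9.22 Fr -4.97 Mz -0.210 post -10.92 rot [ 3.021  0.028 -1.903] w 0.0482
to 1.117747320679156 yaw/row 0.014 [ 0.0036 -0.0016] [ 0.0037 -0.0015] [ 0.0038 -0.0014]
```

Call:
arm_command([
  [0.006, -0.0025, 0],
  [0.006, -0.0025, 0],
], fingers=[-0.1, -0.1], roll=[0.025, 0.025])

```text
t: 16.25
eef_pos: [0.545, -0.222, 0.0879]
ee_rot: [3.007, 0.03, -1.853]
force: [-7.7, 5.8, -0.5]
width: 0.0483
```

```bash
python3 -c "
from h import *
th=lev();to(th+.1,3)"
```

```text
t16.25 th_tool 1.067 r 0.1193 z 0.0879 yaw-th err 0.058 F [-7.7  5.8 -0.5] Ft -9.20 Fr -2.93 Mz -0.157 post -10.45 rot [ 3.007  0.03  -1.853] w 0.0483
to 1.1670958107969522 yaw/row 0.014 [ 0.0037 -0.0015] [ 0.0038 -0.0014] [ 0.0038 -0.0012]
```

Call:
arm_command([
  [0.006, -0.0025, 0],
  [0.006, -0.0025, 0],
], fingers=[-0.1, -0.1], roll=[0.025, 0.025])

```text
t: 16.45
eef_pos: [0.5507, -0.2238, 0.0877]
ee_rot: [2.993, 0.033, -1.803]
force: [-7.5, 7.7, -1.2]
width: 0.0484
```

```bash
python3 -c "
from h import *
th=lev();to(th+.1,3)"
```

```text
t16.45 th_tool 1.116 r 0.1193 z 0.0877 yaw-th err 0.059 F [-7.5  7.7 -1.2] Ft -9.35 Fr -5.20 Mz -0.256 post -11.43 rot [ 2.993  0.033 -1.803] w 0.0484
to 1.21640249550996 yaw/row 0.014 [ 0.0038 -0.0013] [ 0.0038 -0.0012] [ 0.0039 -0.0011]
```

Call:
arm_command([
  [0.006, -0.002, 0],
  [0.006, -0.002, 0],
], fingers=[-0.1, -0.1], roll=[0.025, 0.025])

```text
t: 16.65
eef_pos: [0.5555, -0.2248, 0.0873]
ee_rot: [2.978, 0.036, -1.753]
force: [-9.7, 5.5, -0.7]
width: 0.0483
```

Run:
```python
from h import *
th=lev()
b=grab_frame("scene");cv2.imwrite("pics/s9.png",cv2.resize(cv2.convertScaleAbs(b[130:290,120:300],alpha=1.8),None,fx=4,fy=3.7,interpolation=cv2.INTER_CUBIC));lev();to(th+.1,3)
```

```text
t16.65 th_tool 1.158 r 0.1189 z 0.0873 yaw-th err 0.067 F [-9.7  5.5 -0.7] Ft -10.79 Fr -2.89 Mz -0.220 post -12.53 rot [ 2.978  0.036 -1.753] w 0.0483
t16.70 th_tool 1.162 r 0.1189 z 0.0872 yaw-th err 0.065 F [-8.   4.9  1.1] Ft -8.94 Fr -2.83 Mz -0.144 post -10.06 rot [ 2.977  0.036 -1.751] w 0.0484
to 1.2578346992477043 yaw/row 0.010 [ 0.0036 -0.0012] [ 0.0037 -0.0011] [ 0.0037 -0.001 ]
```

View pics/s9.png

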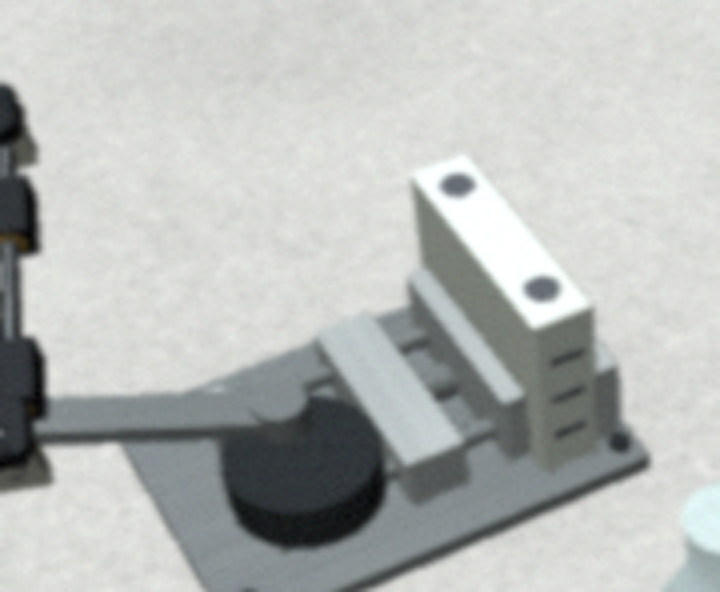

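Dots are now at (457,185) and (542,289), another 2.4 mm for 3.35 mm of cam travel. The post force has started to rise to 12.5 N against a baseline of about 10.8 N, so the bite was near tool angle 1.1.

Call:
arm_command([
  [0.006, -0.0015, 0],
  [0.006, -0.0015, 0],
], fingers=[-0.1, -0.1], roll=[0.02, 0.02])

```text
t: 16.9
eef_pos: [0.5595, -0.2254, 0.087]
ee_rot: [2.96, 0.039, -1.712]
force: [-11.3, 4.5, -0.4]
width: 0.0483
```

Run:
```python
from h import *
th=lev()
to(th+.1,3)
```

```text
t16.90 th_tool 1.192 r 0.1186 z 0.0870 yaw-th err 0.074 F [-11.3   4.5  -0.4] Ft -11.96 Fr -2.01 Mz -0.047 post -12.21 rot [ 2.96   0.039 -1.712] w 0.0483
to 1.2919298194695747 yaw/row 0.009 [ 0.0038 -0.0012] [ 0.0038 -0.0011] [ 0.0039 -0.001 ]
```

Call:
arm_command([
  [0.007, -0.0015, 0],
  [0.007, -0.0015, 0],
], fingers=[-0.1, -0.1], roll=[0.015, 0.015])

```text
t: 17.1
eef_pos: [0.5641, -0.2264, 0.0866]
ee_rot: [2.941, 0.042, -1.683]
force: [-12.5, 3.2, -0.2]
width: 0.0484
```

Run:
```python
from h import *
th=lev()
to(th+.1,3)
```

```text
t17.10 th_tool 1.231 r 0.1188 z 0.0866 yaw-th err 0.063 F [-12.5   3.2  -0.2] Ft -12.84 Fr -0.93 Mz -0.004 post -12.74 rot [ 2.941  0.042 -1.683] w 0.0484
to 1.3314575647342297 yaw/row 0.012 [ 0.0038 -0.001 ] [ 0.0039 -0.0009] [ 0.0039 -0.0008]
```

Call:
arm_command([
  [0.007, -0.0015, 0],
  [0.007, -0.001, 0],
], fingers=[-0.1, -0.1], roll=[0.015, 0.015])

```text
t: 17.3
eef_pos: [0.5682, -0.2271, 0.0862]
ee_rot: [2.921, 0.045, -1.654]
force: [-13.7, 0.8, -0.6]
width: 0.0483
```

Run:
```python
from h import *
th=lev()
b=grab_frame("scene");cv2.imwrite("pics/s10.png",cv2.resize(cv2.convertScaleAbs(b[130:290,120:300],alpha=1.8),None,fx=4,fy=3.7,interpolation=cv2.INTER_CUBIC));lev();to(th+.1,3)
```

```text
t17.30 th_tool 1.267 r 0.1188 z 0.0862 yaw-th err 0.057 F [-13.7   0.8  -0.6] Ft -13.66 Fr 1.08 Mz 0.188 post -11.96 rot [ 2.921  0.045 -1.654] w 0.0483
t17.35 th_tool 1.270 r 0.1189 z 0.0861 yaw-th err 0.054 F [-12.8   1.3   1.9] Ft -12.90 Fr 0.46 Mz 0.110 post -11.86 rot [ 2.92   0.045 -1.653] w 0.0484
to 1.3665436160527487 yaw/row 0.014 [ 0.0038 -0.0008] [ 0.0038 -0.0007] [ 0.0038 -0.0006]
```

View pics/s10.png

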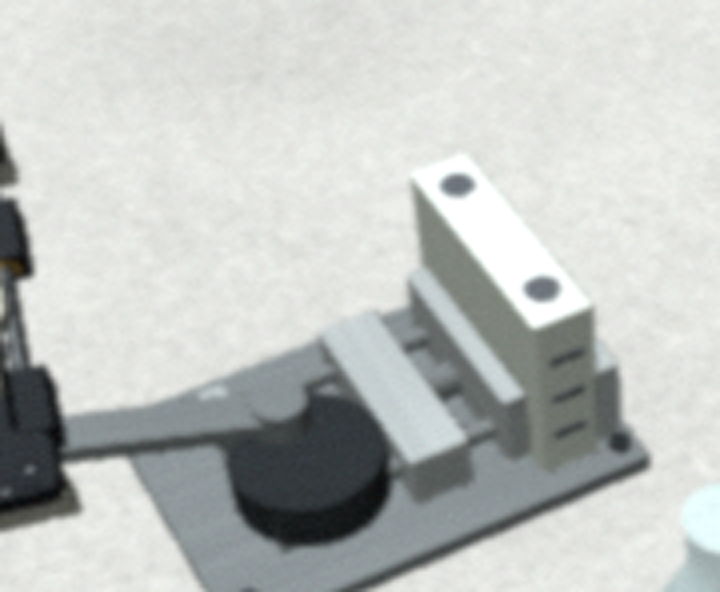

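The cassette is in the same place as in the last view while the carriage moved on. I'll get sub-pixel shifts to locate the bite.

Run:
```python
from h import *
ims={n:cv2.cvtColor(cv2.imread(f"pics/{n}.png"),cv2.COLOR_BGR2GRAY) for n in("s8","s9","s10")}
def sh(a,b,x,y,w,h):
    t=ims[a][y:y+h,x:x+w]; m=16
    r=cv2.matchTemplate(ims[b][y-m:y+h+m,x-m:x+w+m],t,cv2.TM_CCOEFF_NORMED)
    _,v,_,l=cv2.minMaxLoc(r);i,j=l
    if 0<i<2*m and 0<j<2*m:
        dx=.5*(r[j,i-1]-r[j,i+1])/(r[j,i-1]-2*r[j,i]+r[j,i+1]);dy=.5*(r[j-1,i]-r[j+1,i])/(r[j-1,i]-2*r[j,i]+r[j+1,i])
    else: dx=dy=0
    return round((i-m+dx)/4,2),round((j-m+dy)/3.7,2),round(float(v),3)
for nm,R in dict(cassette=(430,165,150,160),carriage=(330,310,140,180),plate=(410,270,110,190),fence=(596,345,30,90)).items():
    print(nm,'8-9',sh('s8','s9',*R),'9-10',sh('s9','s10',*R))
c=calibration('scene')
def px(X):
    p=c['R']@X+c['t'];return c['fx']*p[:2]/p[2]
for z in(.05,.1):
    X=np.array([.57,-.05,z]);print('px per mm along ey',px(X+np.array([-.1633,.9866,0])*.001)-px(X))
```

```text
cassette 8-9 (np.float32(1.26), np.float32(-0.54), 0.998) 9-10 (np.float32(-0.01), np.float32(0.01), 0.997)
carriage 8-9 (np.float32(1.72), np.float32(-0.64), 0.995) 9-10 (np.float32(0.83), np.float32(-0.31), 0.993)
plate 8-9 (np.float32(1.34), np.float32(-0.65), 0.995) 9-10 (np.float32(0.18), np.float32(0.02), 0.988)
fence 8-9 (np.float32(0.02), np.float32(-0.06), 0.993) 9-10 (np.float32(0.01), np.float32(-0.01), 0.999)
px per mm along ey [ 0.49093344 -0.20984916]
px per mm along ey [ 0.51074429 -0.21169255]
```

Cam travel minus cassette travel gives about 2.6 mm of squeeze, roughly 21 N and 0.155 rad past the bite. One small nudge brings it nearer the middle of the band.

Call:
arm_command([
  [0.008, -0.001, 0],
], fingers=[-0.1], roll=[0.01])

```text
t: 17.45
eef_pos: [0.571, -0.2277, 0.086]
ee_rot: [2.91, 0.047, -1.644]
force: [-14.3, 0.0, -1.2]
width: 0.0482
```

Run:
```python
from h import *
lev()
```

```text
t17.45 th_tool 1.291 r 0.1190 z 0.0860 yaw-th err 0.042 F [-14.3   0.   -1.2] Ft -14.16 Fr 1.64 Mz 0.378 post -10.89 rot [ 2.91   0.047 -1.644] w 0.0482
```

Tangential force is 14.2 N, about 4 N above the free drag. Stopping here and backing off the post.

Call:
arm_command([
  [-0.01, 0, 0],
  [-0.002, 0, 0],
  [0, 0, 0],
], fingers=[-0.1, -0.1, -0.1], roll=[0, 0, 0])

```text
t: 17.75
eef_pos: [0.5592, -0.2281, 0.0883]
ee_rot: [2.912, 0.046, -1.644]
force: [0.4, -0.2, -0.3]
width: 0.048
```

Run:
```python
from h import *
lev()
b=grab_frame("scene");cv2.imwrite("pics/s11.png",cv2.resize(cv2.convertScaleAbs(b[130:290,70:300],alpha=1.8),None,fx=3.4,fy=3.4,interpolation=cv2.INTER_CUBIC));lev()
```

```text
t17.75 th_tool 1.195 r 0.1214 z 0.0883 yaw-th err 0.139 F [ 0.4 -0.2 -0.3] Ft 0.39 Fr 0.07 Mz 0.035 post 0.68 rot [ 2.912  0.046 -1.644] w 0.0480
t17.80 th_tool 1.196 r 0.1214 z 0.0884 yaw-th err 0.138 F [ 0.4  0.4 -0.3] Ft 0.26 Fr -0.50 Mz 0.029 post 0.50 rot [ 2.912  0.046 -1.644] w 0.0484
```

View pics/s11.png

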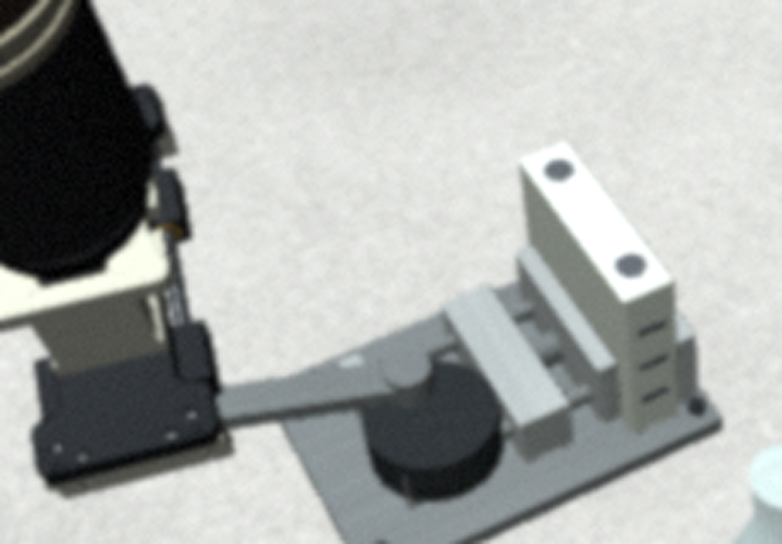

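Forces are near zero, the lever stays at (220,405)–(405,365), and the cassette is against the fence. Lifting off.

Call:
arm_command([
  [0, 0, 0.01],
  [0, 0, 0.015],
  [0, 0, 0.015],
  [0, 0, 0.02],
], fingers=[-0.1, -0.1, -0.1, -0.1], roll=[0, 0, 0, 0])

```text
t: 18.2
eef_pos: [0.5601, -0.228, 0.1525]
ee_rot: [2.913, 0.046, -1.644]
force: [0.2, -0.6, 0.4]
width: 0.0484
```

Call:
arm_command([
  [0, 0, 0.04],
  [0, 0, 0.04],
  [-0.03, 0, 0.02],
  [-0.04, 0, 0],
  [-0.04, 0, 0],
  [0, 0, 0],
], fingers=[-0.1, -0.1, -0.1, -0.1, -0.1, -0.1], roll=[0, 0, 0, 0, 0, 0])

```text
t: 18.8
eef_pos: [0.4501, -0.229, 0.2691]
ee_rot: [2.93, 0.042, -1.641]
force: [-0.0, -0.3, 1.1]
width: 0.048
```

Run:
```python
from h import *
b=grab_frame("scene");cv2.imwrite("pics/s12.png",cv2.convertScaleAbs(b,alpha=1.6));cv2.imwrite("pics/s12r.png",b)
a=grab_frame("top");cv2.imwrite("pics/t12.png",cv2.convertScaleAbs(a,alpha=1.6))
print(get_state()['force'],get_state()['eef_pos'])
old=cv2.cvtColor(cv2.imread("pics/s10.png"),cv2.COLOR_BGR2GRAY)
new=cv2.cvtColor(cv2.resize(cv2.convertScaleAbs(b[130:290,120:300],alpha=1.8),None,fx=4,fy=3.7,interpolation=cv2.INTER_CUBIC),cv2.COLOR_BGR2GRAY)
for nm,(x,y,w,h) in dict(cassette=(430,165,150,160),carriage=(330,310,140,180)).items():
    r=cv2.matchTemplate(new[y-16:y+h+16,x-16:x+w+16],old[y:y+h,x:x+w],cv2.TM_CCOEFF_NORMED);_,v,_,l=cv2.minMaxLoc(r);print(nm,(l[0]-16)/4,(l[1]-16)/3.7,v)
```

```text
[0.29881601 0.49555781 0.14721304] [ 0.45331215 -0.22916279  0.26847427]
cassette 0.0 0.0 0.9934294819831848
carriage 0.25 0.0 0.9986408948898315
```

View pics/s12.png

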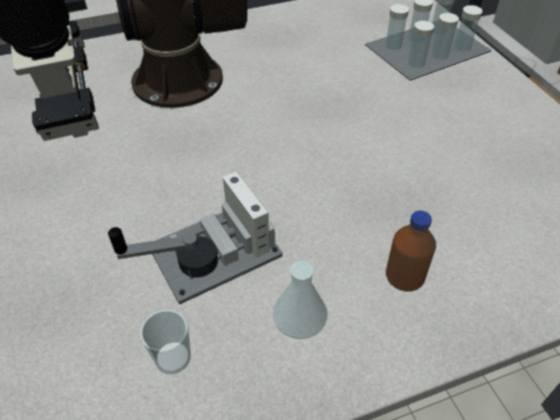

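View pics/t12.png

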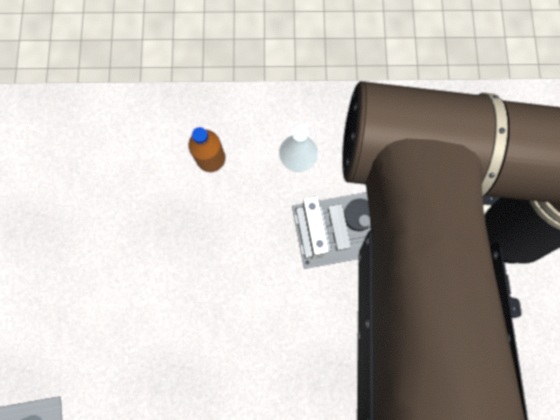

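The scene shows the lever's knob at (117,240), the cassette against the fence, and the glassware where it started. One last numeric check, then hand in.

Run:
```python
from h import *
b=cv2.imread("pics/s12r.png");g=cv2.cvtColor(b,cv2.COLOR_BGR2GRAY)
k=(g[220:262,100:135]<22).astype(np.uint8);n,l,st,c=cv2.connectedComponentsWithStats(k);i=1+np.argmax(st[1:,4]);print('post centroid',c[i]+[100,220],st[i])
X=ray('scene',c[i]+[100,220],.089)[:2];d=X-P;print('lever th',np.arctan2(d[1],d[0])%(2*np.pi)-np.pi-.164,np.linalg.norm(d))
D=[]
for x,y in((234,180),(255,208)):
    w=g[y-5:y+6,x-6:x+7].astype(float);m=np.clip(110-w,0,None);yy,xx=np.mgrid[y-5:y+6,x-6:x+7];D.append(ray('scene',((m*xx).sum()/m.sum(),(m*yy).sum()/m.sum()),.122)[:2])
m=(D[0]+D[1])/2;e=D[1]-D[0];print('cass',m,np.arctan2(e[1],e[0]),np.linalg.norm(e))
job_done()
```

```text
post centroid [117.40766551 240.48083624] [  9   8  18  26 287]
lever th 1.2297738933558138 0.11935936425089025
cass [0.56562122 0.0031992 ] 0.17001487324310283 0.08008207465539188
the job is handed in; nothing more can be done
```

I stood the cassette in the slot, let go of it, swung the lever past the bite and let go. I then raised the arm clear and handed the job in at about 19 s. `job_done()` gave no verdict, so everything below rests on my own checks.

**Last checks**
- **Position:** the cassette is at (0.5656, 0.0032), about 4 mm from the slot point. Its yaw is 0.170 against 0.164 for the holder, and it did not move during the last push or the release.
- **Squeeze:** in the pictures the carriage moved about 3 mm further than the cassette after the bite. At 8 N per mm that is roughly 25 N on the back plate. This is an estimate from images, not a direct force measurement.
- **Lever:** it was left at about 1.23 rad, roughly 0.18 rad past the bite, and stayed there after release. The force on the tool was near zero once I backed off.
- **Glassware:** the bottle and flask look unmoved in both views. The beaker was hidden by the arm in the last top view, so I could check it only in the scene view, where it also looks unmoved.

**A disagreement:** the two force readings differed at the end.
- The sideways push alone read 14.2 N, about 4 N above the free drag.
- The full turning moment read only 10.9 to 12.7 N, because the gripper had tilted about 0.2 rad and the twist reading drifted.
- I therefore relied on the image-measured squeeze and the lever angle past the bite to decide where to stop.

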